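# Hold the sprung plate clamp open at the size marker

## Task

Please get the plate clamp ready for me to drop a plate in: slide its lock bolt all the way out towards the near edge of the board, then pull the sprung jaw open by its grip until its pointer lines up with the middle of the small upright marker tab clipped on the scale rail. The jaw springs shut if let go, so finish while still holding it there, steady, with the lock left open and the pottery and tags around it left where they are.

Things in the scene. Friction and masses are not known exactly. Their poses are not given: they have to be found in the camera images.
- clamp: Fixed plate clamp: plywood board 196 (x) by 300 mm (y), 14 thick, level, yawed up to 0.25 rad. Fixed jaw at its -y end (top 50 mm above the bench), sprung jaw on two guide rods, dark spring cylinder towards +y. Origin: on the bench, on the jaws' centre line, halfway along the board, which spans x -133 to +63 mm. +y: the way the jaw is pulled open; -x: the near edge, with lock and scale rail.
- jaw (a joint): Opening of the sprung jaw, m: 0 shut (start), grows as it is pulled along the clamp's +y, stop at 0.105. The spring pulls it shut with about 2.4 N at 0, plus 0.6 N per 10 mm (8 N at 0.09), so arm and fingers may give by a few mm: read the opening again once pulled. Friction 0.4 N. While the lock is shut its bolt stops the jaw after 3 mm.
- jaw_grip (a point): Point 80 mm above the bench in the jaw's upright black grip plate: 14 mm thick (clamp y), 40 mm wide (x), 50 to 97 mm above the bench, on the jaw's aluminium block (80 x 30 mm, top at 50 mm). Pinch from above, fingers closing along the clamp's y. At (0, -105, 80) mm in the clamp's frame when shut; moves along +y by the joint value. Axes as the clamp's.
- jaw_pointer (a point): Tip of the thin steel pointer (3 mm wide) that sticks out of the jaw block on the near side, 42 mm above the bench, 50 mm to the clamp's -x of the grip's middle and at the same clamp y as the grip's middle. Axes as the clamp's.
- marker: Brass marker clipped on the scale rail: upright tab 8 mm wide (clamp y), 14 mm deep, top 47 mm above the bench, just outside the pointer's path. Fixed for the job, 55 to 90 mm along the clamp's +y from where the pointer stands with the jaw shut. Origin: under the middle of the tab, 18 mm above the bench. Axes as the clamp's: lined up when pointer and marker have the same clamp y.
- lock (a joint): Travel of the lock bolt, m: 0 shut (bolt across the jaw's path), grows as its knob is slid along the clamp's -x (towards the near edge), stop at 0.030, fully out. Starts at 0 to 0.005. Stays where it is left; friction about 1.5 N. The jaw is free from about 0.018.
- lock_knob (a point): Middle of the head of the lock's small black upright knob, 56 mm above the bench; knob 13 mm in diameter below, 17 mm at its head, from 29 to 71 mm above the bench. At (-85, -81, 56) mm in the clamp's frame when shut; moves along -x by the joint value. Free for fingers on both sides along the clamp's y. Axes as the clamp's.
- tags: Banded stack of kraft price tags, 36 x 48 x 12 mm, lying loose on the near left part of the board; leave it alone. Origin: centre of its underside.
- mug: Sand speckled mug with a handle, 63 x 82 x 59 mm, loose beside the +y end of the clamp; leave it alone. Origin: centre of its underside.
- bowl: Small terracotta bowl, 71 mm across, 27 mm high, loose beside the +y end of the clamp; leave it alone. Origin: centre of its underside.
- saucer: Terracotta saucer, 76 mm across, 10 mm high, loose to the right of the clamp; leave it alone. Origin: centre of its underside.
- pebble: Black paperweight, 47 x 54 x 36 mm, loose to the far right of the clamp; leave it alone. Origin: centre of its underside.
- flagon: Blue-green flagon with a cork, 72 x 87 x 126 mm, loose at the right; leave it alone. Origin: centre of its underside.
- mug_blue: Dark blue tumbler, 70 mm across, 63 mm high, loose at the far right; leave it alone. Origin: centre of its underside.

How it is judged:
On the way, in this order (a step that is already met when the one before it is completed fails the run):
1. the lock bolt is slid fully out while the jaw is still shut (value of joint lock above 0.025 m and value of joint jaw below 0.01 m), for 0.2 s.
2. the jaw is pulled by the fingers until its pointer lines up with the marker (y of jaw_pointer in the frame of marker between -0.004 and 0.004 m and value of joint lock above 0.022 m and contact force between the fingers and jaw above 4 N), for 0.3 s.
At the end, for the whole second after the job is handed in: The fingers still hold the moving jaw (contact over 4 N) against its spring, at rest (under 10 mm/s), with its pointer within 4 mm of the middle of the marker along the clamp's y; the lock is still out (over 22 mm) (all of step 2 and velocity of joint jaw between -0.01 and 0.01 m/s); the arm keeps its last pose, push and grip.
It fails at once if a bystander (pottery, paperweight or tags) is moved more than 25 mm (distance of any of mug, bowl, saucer, tags, pebble, flagon, mug_blue from where it was at the start of the episode above 0.025 m).
It also fails if it takes over 43 s, if anything falls off the work surface, if the arm or the gripper's body presses on something with over 40 N, if the wrist force passes 120 N, or if a joint passes its speed limit or range.

## Robot

A 6-joint arm with a two-finger parallel gripper is mounted at the origin on a cart in front of the work surface, level with it; the furniture and walls round the work are solid. World frame = base frame: x ahead of the robot, y to its left, z up, the work surface at z = 0. Lengths are in m, angles in rad, forces in N, time in s.
With the tool pointing down it reaches from about 0.35 to 0.975 m from the base axis. Payload 4.9 kg.
Tool frame: the origin (TCP) lies midway between the tips of the shut fingers; the grasp point (between the pads) lies 19 mm behind it; z points along the fingers, y is the direction in which the jaws open and shut (so a half turn about z gives the same grasp; the last joint's range is limited). The gripper opens to 85 mm and grips with 20 to 120 N. Pads are 22 mm wide; open, the fingers measure 114 mm over their backs; the gripper's body (76 mm by 85 mm) begins 54 mm behind the grasp point. The pads swing forward as they close: fully open they stand 13 mm farther back than shut.
Start: joints at [1.076, 0.053, 1.613, -0, 1.476, -0.119], TCP at [0.229, 0.581, 0.231] pointing down, gripper open.
Joint ranges: [-3.01, 3.01], [-1.01, 2.22], [0.06, 2.58], [-1.02, 4.17], [0.09, 2.62], [-3.14, 3.14]. Speed limits (rad/s): [2.57, 2.57, 3.14, 3.14, 3.14, 3.14].

## Interface

Orientations are given as a rotation vector (axis times angle).
In Python, from station import ctrl gives the robot as it stands.
- The arm moves only by the shell command python3 -m jog 'ROWS' [FORCE]. ROWS is JSON, one flat list of numbers, 7 for each row, row after row: the opening, from 0 (shut) to 1 (fully open), then the shift along the tool's x, y, z in m, then the turn, a rotation vector about the tool's x, y, z in degrees. A call has 1 to 10 rows; each row shifts and turns the commanded pose from where the row before left it, along the tool's axes as they then stand; what a row does not reach is not made up. A row lasts 1/8 s, in which the tool goes at most 62.5 mm and 10.7 degrees, less where a joint would pass 70% of its speed; a pose out of reach is approached as far as the arm can. A call with a gripper value outside its range is refused whole. The fingers move at their own pace and stop on an object; FORCE is the grip in N (left out, the last holds). Time passes only in rows, so rows that do not move let the fingers close. It gives the time, the measured TCP pose, the force and the opening at its end, in the units of the state.
- ctrl.get_obs(): the state, without advancing time (a new reading comes with each control period).
- ctrl.get_image(name): name is "side" or "top"; returns a dict with "image" (400x640x3 uint8, blue, green, red), "camera_matrix" (3x3 intrinsics, pixels), "rvec" (rotation vector, rad) and "tvec" (3), from world to camera coordinates, as OpenCV has them. Camera axes: x right, y down, z forward; pixel columns grow to the right and rows downward; lengths in m; the calibration is good to about 2 mm. A picture is of the moment at which its call begins. There is no depth.
- ctrl.finish_job(): hands the job in, once; it reports no verdict.
Trained networks look in a picture, given as the dict that the camera call returned (one of the last four; its "shot" number tells which), for a name from the list of things; names that differ only in an ending like _2 or _b are one class to them, and where a whole thing is asked for, a point or a joint stands for the part that bears it (a point fixed in the world has none). Each returns a list of dicts, best first, with "p" (0 to 1); they miss things now and then, are a little off and sometimes report something else, mostly with a low value. They report only what shows in the picture. A call takes as long as a camera call.
- ctrl.boxes_of(target, picture): "box" ([centre column, centre row, width, height] in pixels, round what is visible of it).
The state is a dict: "t": time; "q": joint angles; "dq": joint speeds; "effort": joint torques, N m; "tool_pos": TCP position; "tool_rot": TCP orientation; "contact_force": force on the tool from outside, world axes, zero at the start; "wrist_torque": the same for the moment, N m; "opening": finger opening in m.
Only numpy, scipy, OpenCV 4.12 (cv2) and the standard library are available. Lean on these libraries where they do the work, as an engineer would, in place of code of your own. Each camera call takes 0.05 s, during which the arm holds its last target. There are 200 camera calls.

## Working session

There is one attempt and no reset: what is moved stays moved. The work goes in short steps, Python scripts to look and compute and a shell command to move; the robot and the scene stay as the last step left them, time stands still between calls to the robot, and variables do not carry over. Pictures are saved under pics/ and viewed, about 8 in all and at most 12, crops included, and the job is handed in when it is done.

```bash
mkdir -p pics; ls
cat > h.py <<'E'
import numpy as np, cv2
from station import ctrl
def ray(d,u,v):
    R=cv2.Rodrigues(np.array(d["rvec"],float))[0]; K=np.array(d["camera_matrix"])
    return -R.T@np.array(d["tvec"],float).ravel(), R.T@np.linalg.inv(K)@np.array([u,v,1.])
def at_z(d,u,v,z):
    c,r=ray(d,u,v); return c+r*(z-c[2])/r[2]
def proj(d,P):
    return cv2.projectPoints(np.array(P,float).reshape(-1,3),np.array(d["rvec"],float),np.array(d["tvec"],float),np.array(d["camera_matrix"]),None)[0][:,0]
E
python3 - <<'E'
from h import *
print({k:np.round(v,3) for k,v in ctrl.get_obs().items()})
Z=dict(jaw_grip=.08,jaw_pointer=.042,marker=.035,lock_knob=.056,clamp=.014,tags=.02)
for n in("top","side"):
    d=ctrl.get_image(n); cv2.imwrite(f"pics/{n}0.png",d["image"])
    print(n,"cam",ray(d,0,0)[0])
    for k in Z:
        for b in ctrl.boxes_of(k,d)[:2]: print(k,round(b["p"],2),np.round(b["box"],1),at_z(d,*b["box"][:2],Z[k]).round(4))
E
```

```text
pics
{'t': np.float64(0.0), 'q': array([ 1.076,  0.053,  1.614, -0.   ,  1.476, -0.119]), 'dq': array([ 0.001,  0.001, -0.001,  0.001,  0.001,  0.   ]), 'effort': array([-0.0000e+00, -3.9366e+01, -3.7018e+01, -0.0000e+00,  7.0000e-03,
        0.0000e+00]), 'tool_pos': array([0.229, 0.581, 0.23 ]), 'tool_rot': array([-5.870e-01, -3.086e+00,  3.000e-03]), 'contact_force': array([ 0.101, -1.093, -0.395]), 'wrist_torque': array([ 0.051, -0.013,  0.016]), 'opening': np.float64(0.085)}
top cam [ 0.31836869 -0.0043723   1.40634387]
jaw_grip 0.76 [356.6 182.5  54.1  28.6] [ 0.5917 -0.0989  0.08  ]
jaw_pointer 0.79 [353.6 182.4  58.4  30. ] [ 0.6    -0.0932  0.042 ]
lock_knob 0.44 [370.4 202.2   7.3  24.7] [ 0.5409 -0.1368  0.056 ]
lock_knob 0.22 [450.6 206.9  31.5  25.8] [ 0.524  -0.3558  0.056 ]
clamp 0.74 [339.4 200.3 111.2  72.8] [ 0.5548 -0.0535  0.014 ]
tags 0.47 [304.2 222.9  14.3  13.6] [0.4915 0.0466 0.02  ]
tags 0.4 [262.6 225.8  28.1  24.6] [0.4854 0.1628 0.02  ]
side cam [ 0.16725826 -1.11150606  1.06893521]
jaw_grip 0.53 [343.2 221.1  23.1  28.4] [ 0.5892 -0.176   0.08  ]
jaw_pointer 0.58 [346.2 217.9  26.   34.9] [ 0.621  -0.1284  0.042 ]
marker 0.51 [344.7 224.3  25.2  23.6] [ 0.6076 -0.1496  0.035 ]
lock_knob 0.67 [325.1 215.9  86.5  71.7] [ 0.5495 -0.111   0.056 ]
clamp 0.69 [326.4 212.9  85.5  76.1] [ 0.5749 -0.0562  0.014 ]
tags 0.56 [296.2 199.6  12.2  13.7] [0.4902 0.0387 0.02  ]
```

Run:
```python
import cv2
t=cv2.imread("pics/top0.png")[150:250,270:410]; s=cv2.imread("pics/side0.png")[160:270,265:405]
cv2.imwrite("pics/t1.png",cv2.resize(t,None,fx=5.7,fy=5.7,interpolation=cv2.INTER_CUBIC))
cv2.imwrite("pics/s1.png",cv2.resize(s,None,fx=5.4,fy=5.4,interpolation=cv2.INTER_CUBIC))
```

```text
(no output)
```

View pics/t1.png

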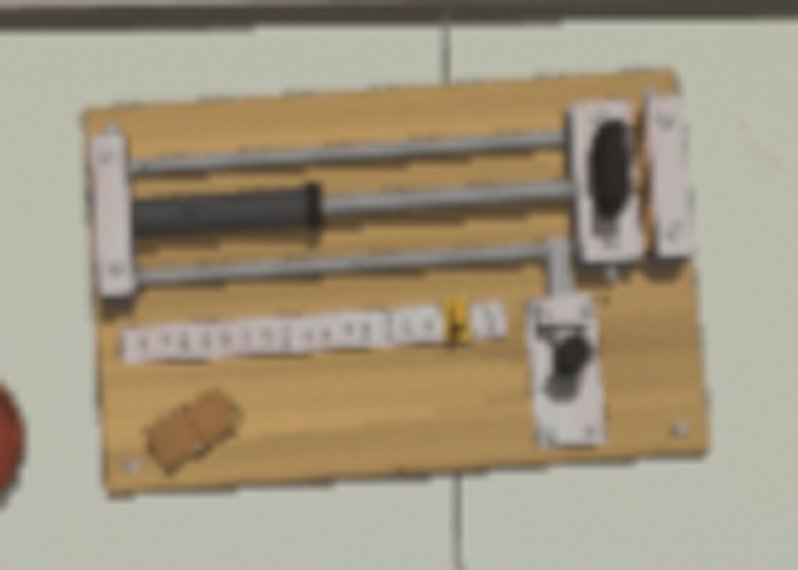

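View pics/s1.png

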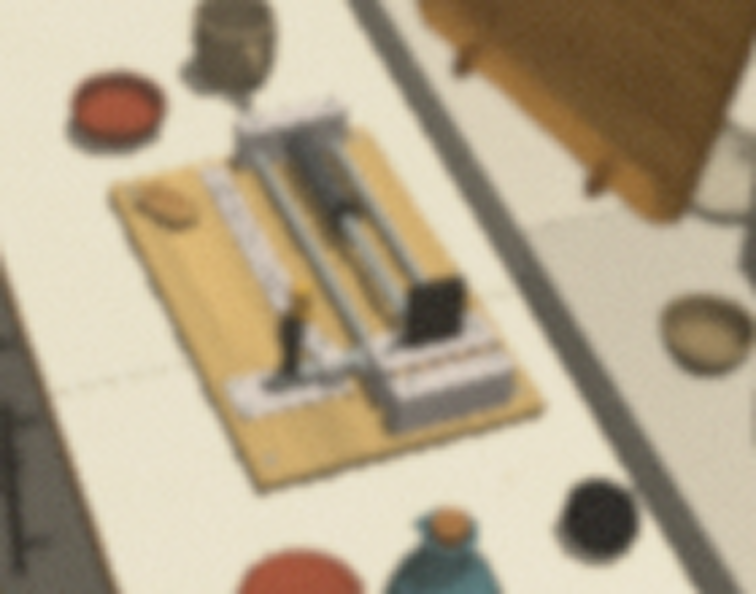

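```bash
cat >> h.py <<'E'
def W(p,X):  # clamp -> world
    c,s=np.cos(p[2]),np.sin(p[2]); X=np.atleast_2d(np.array(X,float))
    return np.c_[p[0]+c*X[:,0]-s*X[:,1],p[1]+s*X[:,0]+c*X[:,1],X[:,2]]
def C(p,P):
    c,s=np.cos(p[2]),np.sin(p[2]); d=np.array(P[:2])-p[:2]
    return np.array([c*d[0]+s*d[1],-s*d[0]+c*d[1],P[2]])
E
python3 - <<'E'
from h import *
from scipy.optimize import least_squares
t=ctrl.get_image("top"); s=ctrl.get_image("side")
cor=np.array([[.063,.15,.014],[.063,-.15,.014],[-.133,-.15,.014],[-.133,.15,.014]])
pt=np.array([[83,108],[675,72],[707,453],[108,493]])/5.7+[270,150]
ps=np.array([[543,408],[262,490],[113,187]])/5.4+[265,160]
ft=lambda p:(proj(t,W(p,cor))-pt).ravel(); fs=lambda p:(proj(s,W(p,cor[1:]))-ps).ravel()
for f in(ft,fs,lambda p:np.r_[ft(p),fs(p)]):
    r=least_squares(f,[.55,-.05,0]); print(r.x.round(4),r.fun.round(1))
p=r.x; np.save("p.npy",p)
print("marker top",C(p,at_z(t,458/5.7+270,320/5.7+150,.047)))
print("marker side",C(p,at_z(s,300/5.4+265,285/5.4+160,.047)))
for l in(0,.005): print("knobtop",proj(t,W(p,[-.085-l,-.081,.071]))*1-[270,150], "obs",np.array([573,352])/5.7)
print("knobtop side",(proj(s,W(p,[[-.085,-.081,.071],[-.09,-.081,.071]]))-[265,160])*5.4)
print("grip",W(p,[0,-.105,.08]),(proj(t,W(p,[0,-.105,.097]))-[270,150])*5.7)
print("knob",W(p,[-.085,-.081,.056]))
# marker candidates
print((proj(t,W(p,[[-.06,y,.047] for y in(-.05,-.04,-.03)]))-[270,150])*5.7)
print((proj(s,W(p,[[-.06,y,.047] for y in(-.05,-.04,-.03)]))-[265,160])*5.4)
E
```

```text
[ 0.5936 -0.0508  0.0479] [-0.3 -0.3  0.4 -0.7  0.9  0.4 -1.   0.4]
[ 0.5999 -0.0577  0.0384] [ 1.4  0.4 -0.7 -0.2 -0.8 -0.5]
[ 0.5957 -0.0524  0.0496] [ 0.2 -0.9  0.9 -1.5  1.5 -0.4 -0.4 -0.2  0.  -0.7 -1.8 -0.9 -2.5 -0.8]
marker top [-0.06473746 -0.02655218  0.047     ]
marker side [-0.05415209 -0.02748996  0.047     ]
knobtop [[101.4818426   60.79841322]] obs [100.52631579  61.75438596]
knobtop [[101.63572323  62.62552016]] obs [100.52631579  61.75438596]
knobtop side [[286.41275918 323.979579  ]
 [278.85200885 325.93300232]]
grip [[ 0.60092753 -0.15725474  0.08      ]] [[619.53912635 156.54854413]]
knob [[ 0.51484301 -0.13749481  0.056     ]]
[[505.58411419 307.12457989]
 [484.9743334  308.49925634]
 [464.36147632 309.87413798]]
[[304.50723299 309.87906322]
 [298.71178942 299.7206607 ]
 [292.97051754 289.65721171]]
```

View pics/side0.png

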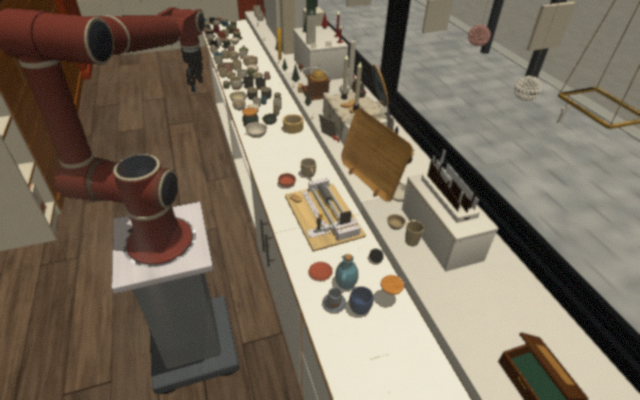

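```bash
cat >> h.py <<'E'
from scipy.spatial.transform import Rotation as Ro
def togo(p,X):  # TCP target in clamp frame -> shift mm in tool axes, turn deg in tool axes
    o=ctrl.get_obs(); R=Ro.from_rotvec(o["tool_rot"]); c,s=np.cos(p[2]),np.sin(p[2])
    y=np.array([-s,c,0]); z=np.array([0,0,-1.]); 
    if R.as_matrix()[:,1]@y<0: y=-y
    G=Ro.from_matrix(np.c_[np.cross(y,z),y,z])
    print("t",o["t"],"tcp clamp",(C(p,o["tool_pos"])*1e3).round(1),"open",round(o["opening"],4),"F",np.round(o["contact_force"],1))
    print("shift mm (turn first)",(G.inv().apply(W(p,X)[0]-o["tool_pos"])*1e3).round(1),"turn",(R.inv()*G).as_rotvec(True).round(2),"world dir of tool x",G.as_matrix()[:,0].round(2))
E
python3 - <<'E'
from h import *
p=np.array([.5947,-.0497,.048]); np.save("p.npy",p)
togo(p,[-.087,-.081,.150])
E
```

```text
t 0.8 tcp clamp [-334.6  647.9  231.4] open 0.0853 F [-0.1  0.   0.1]
shift mm (turn first) [-247.6 -728.9   81.4] turn [ 1.000e-02 -0.000e+00 -2.428e+01] world dir of tool x [-1.   -0.05 -0.  ]
```

```bash
python3 -m jog '[0.5,0,0,0,0,0,-8.1, 0.5,0,0,0,0,0,-8.1, 0.5,0,0,0,0,0,-8.1, 0.5,-0.0165,-0.048,0,0,0,0, 0.5,-0.0165,-0.048,0,0,0,0, 0.5,-0.0165,-0.048,0,0,0,0, 0.5,-0.0165,-0.048,0,0,0,0, 0.5,-0.0165,-0.048,0,0,0,0, 0.5,-0.0165,-0.048,0,0,0,0, 0.5,-0.0165,-0.048,0,0,0,0]' && python3 -m jog '[0.5,-0.0165,-0.048,0,0,0,0, 0.5,-0.0165,-0.048,0,0,0,0, 0.5,-0.0165,-0.048,0,0,0,0, 0.5,-0.0165,-0.048,0,0,0,0, 0.5,-0.0165,-0.048,0,0,0,0, 0.5,-0.0165,-0.048,0.02,0,0,0, 0.5,-0.0165,-0.048,0.03,0,0,0, 0.5,-0.0165,-0.049,0.03,0,0,0, 0.5,0,0,0,0,0,0]'
python3 - <<'E'
from h import *
p=np.load("p.npy"); togo(p,[-.087,-.081,.080])
t=ctrl.get_image("top");s=ctrl.get_image("side")
a=cv2.resize(t["image"][150:250,290:410],None,fx=5,fy=5,interpolation=2);b=cv2.resize(s["image"][150:270,265:405],None,fx=4,fy=4,interpolation=2)
cv2.imwrite("pics/s2.png",b);cv2.imwrite("pics/t2.png",a)
tcp=ctrl.get_obs()["tool_pos"];print((proj(s,tcp)-[265,150])*4,(proj(s,W(p,[-.087,-.081,.071]))-[265,150])*4)
E
```

```text
t: 2.05
tool_pos: [0.3614, 0.2499, 0.2316]
tool_rot: [-0.076, 3.14, 0.001]
contact_force: [0.4, 0.7, 0.5]
opening: 0.0424
t: 3.18
tool_pos: [0.5101, -0.1289, 0.1479]
tool_rot: [0.069, -3.135, -0.003]
contact_force: [0.3, 0.5, -0.3]
opening: 0.0424
t 3.175 tcp clamp [-88.3 -75.  147.9] open 0.0424 F [ 0.3  0.5 -0.3]
shift mm (turn first) [-1.3 -6.  67.9] turn [ 0.13 -0.33 -0.22] world dir of tool x [-1.   -0.05 -0.  ]
[[205.69675102 200.66090705]] [[207.52794208 278.60920144]]
```

View pics/s2.png

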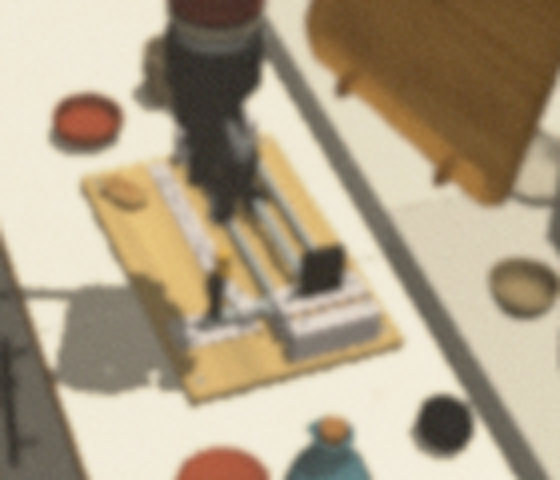

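```bash
python3 -m jog '[0.5,-0.001,-0.006,0.02,0,0,-0.2, 0.5,0,0,0.03,0,0,0, 0.5,0,0,0.02,0,0,0, 0.5,0,0,0,0,0,0]'
python3 - <<'E'
from h import *
p=np.load("p.npy"); togo(p,[-.087,-.081,.038])
t=ctrl.get_image("top");s=ctrl.get_image("side")
b=cv2.resize(s["image"][170:260,280:390],None,fx=6,fy=6,interpolation=2)
cv2.imwrite("pics/s3.png",b)
E
```

```text
t: 3.78
tool_pos: [0.5111, -0.1314, 0.0793]
tool_rot: [0.084, -3.137, -0.002]
contact_force: [0.1, 1.0, -0.8]
opening: 0.0426
t 3.775 tcp clamp [-87.4 -77.6  79.3] open 0.0426 F [ 0.1  1.  -0.8]
shift mm (turn first) [-0.4 -3.4 41.3] turn [ 0.09 -0.19  0.3 ] world dir of tool x [-1.   -0.05 -0.  ]
```

View pics/s3.png

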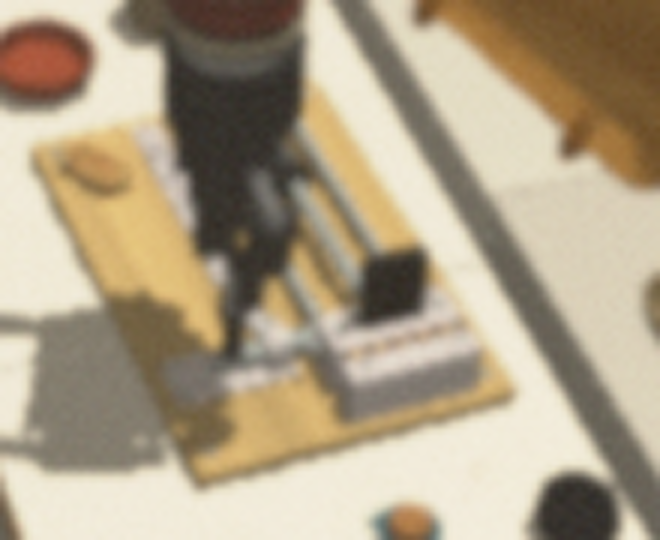

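```bash
python3 -m jog '[0.5,0,-0.0035,0.01,0,0,0, 0.5,0,0,0.015,0,0,0, 0.5,0,0,0.015,0,0,0, 0.5,0,0,0,0,0,0]' && python3 -m jog '[0.1,0,0,0,0,0,0, 0,0,0,0,0,0,0, 0,0,0,0,0,0,0, 0,0,0,0,0,0,0]' 25; python3 -c "
from h import *
togo(np.load('p.npy'),[-.122,-.081,.038])"
```

```text
t: 4.38
tool_pos: [0.5113, -0.1356, 0.039]
tool_rot: [0.081, -3.137, -0.003]
contact_force: [0.3, -0.4, 0.0]
opening: 0.0426
t: 4.88
tool_pos: [0.513, -0.1347, 0.0417]
tool_rot: [-0.081, 3.14, 0.005]
contact_force: [-0.2, 4.7, 0.9]
opening: 0.0157
t 4.875 tcp clamp [-85.7 -81.   41.7] open 0.0157 F [-0.2  4.7  0.9]
shift mm (turn first) [36.3 -0.   3.7] turn [0.18 0.01 0.22] world dir of tool x [-1.   -0.05 -0.  ]
```

```bash
python3 -m jog '[0,0.004,0,0,0,0,0, 0,0.006,0,0,0,0,0, 0,0.006,0,0,0,0,0, 0,0.006,0,0,0,0,0, 0,0.006,0,0,0,0,0, 0,0.004,0,0,0,0,0, 0,0,0,0,0,0,0]'; python3 -c "
from h import *
togo(np.load('p.npy'),[-.122,-.081,.038])"
```

```text
t: 5.75
tool_pos: [0.4837, -0.1362, 0.0418]
tool_rot: [-0.08, 3.132, 0.005]
contact_force: [12.1, 7.4, -8.7]
opening: 0.0154
t 5.75 tcp clamp [-115.   -81.1   41.8] open 0.0154 F [12.1  7.4 -8.7]
shift mm (turn first) [7.  0.1 3.8] turn [0.16 0.49 0.16] world dir of tool x [-1.   -0.05 -0.  ]
```

```bash
python3 -m jog '[0,0,0,0,0,0,0, 0,0,0,0,0,0,0, 0.5,0,0,0,0,0,0, 0.5,0,0,0,0,0,0, 0.5,0,0,0,0,0,0, 0.5,0,0,-0.02,0,0,0, 0.5,0,0,-0.03,0,0,0, 0.5,0,0,-0.04,0,0,0, 0.5,0.03,0.03,-0.01,0,0,0, 0.5,0.04,0.04,0,0,0,0]';python3 - <<'E'
from h import *
p=np.load("p.npy"); togo(p,[0,-.105,.125])
t=ctrl.get_image("top");s=ctrl.get_image("side")
a=cv2.resize(t["image"][160:240,330:410],None,fx=6,fy=6,interpolation=2);b=cv2.resize(s["image"][180:260,290:370],None,fx=6,fy=6,interpolation=2)
cv2.imwrite("pics/4.png",np.hstack([a[:480,:400],b[:480,:400]]))
print((proj(t,W(p,[[-.085,-.081,.071],[-.115,-.081,.071],[0,-.105,.097]]))-[330,160]+.5)*6)
print((proj(s,W(p,[[-.085,-.081,.071],[-.115,-.081,.071],[0,-.105,.097]]))-[290,180]+.5)*6+[400,0])
E
```

```text
t: 7.0
tool_pos: [0.4079, -0.0719, 0.1435]
tool_rot: [-0.079, 3.137, -0.002]
contact_force: [-0.6, 0.7, 1.3]
opening: 0.0428
t 7.0 tcp clamp [-187.6  -13.3  143.5] open 0.0428 F [-0.6  0.7  1.3]
shift mm (turn first) [-187.6  -91.7   18.5] turn [-0.08  0.18  0.13] world dir of tool x [-1.   -0.05 -0.  ]
[[245.74132751 310.44516898]
 [251.17247958 376.44776535]
 [289.2528136  110.49837933]]
[[567.64970369 240.0520142 ]
 [516.99690155 253.05222194]
 [727.85543896 197.60078659]]
```

View pics/4.png

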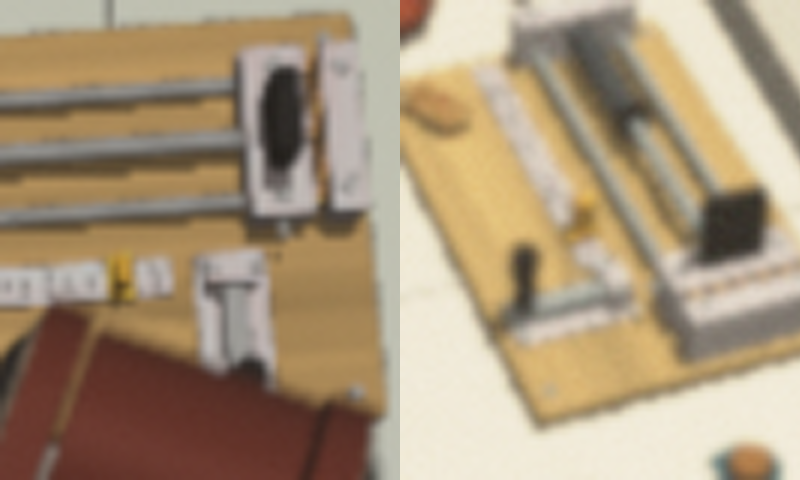

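```bash
python3 -m jog '[0.5,-0.03,-0.015,0,0,0,0, 0.5,-0.04,-0.019,0,0,0,0, 0.5,-0.04,-0.019,0,0,0,0, 0.5,-0.04,-0.019,0,0,0,0, 0.5,-0.03,-0.015,0,0,0,0, 0.5,-0.008,-0.003,0.01,0,0,0, 0.5,0,0,0.015,0,0,0, 0.5,0,0,0,0,0,0]'
python3 - <<'E'
from h import *
p=np.load("p.npy"); togo(p,[0,-.103,.061])
s=ctrl.get_image("side"); t=ctrl.get_image("top")
cv2.imwrite("pics/5.png",cv2.resize(s["image"][160:250,300:400],None,fx=6,fy=6,interpolation=2))
pt=at_z(t,330+284/6-.5,160+228/6-.5,.042); m=at_z(t,330+121/6-.5,160+272/6-.5,.047)
print(C(p,pt),C(p,m))
E
```

```text
t: 8.1
tool_pos: [0.5972, -0.1507, 0.1133]
tool_rot: [0.081, -3.135, -0.003]
contact_force: [0.3, 0.5, -0.4]
opening: 0.043
t 8.1 tcp clamp [  -2.3 -101.1  113.3] open 0.043 F [ 0.3  0.5 -0.4]
shift mm (turn first) [-2.3 -1.9 52.3] turn [ 0.13 -0.29  0.22] world dir of tool x [-1.   -0.05 -0.  ]
[-0.04366568 -0.1048051   0.042     ] [-0.06003771 -0.02777295  0.047     ]
```

View pics/5.png

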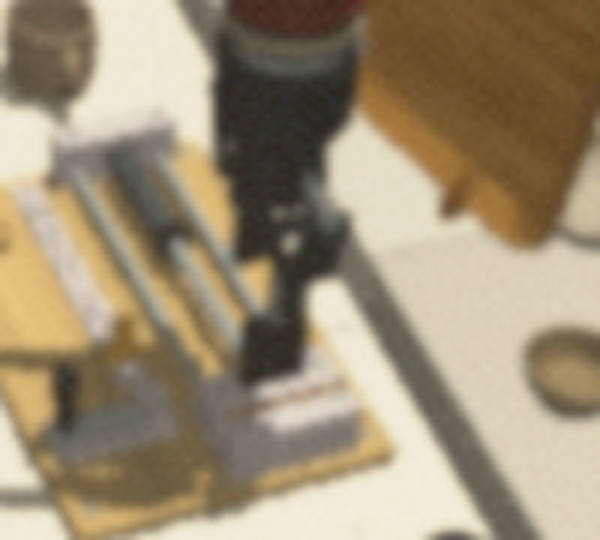

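```bash
python3 -m jog '[0.5,-0.002,-0.002,0.01,0,0,0, 0.5,0,0,0.02,0,0,0, 0.5,0,0,0.02,0,0,0, 0.5,0,0,0,0,0,0, 0.1,0,0,0,0,0,0, 0,0,0,0,0,0,0, 0,0,0,0,0,0,0, 0,0,0,0,0,0,0]' 60; python3 -c "
from h import *
togo(np.load('p.npy'),[0,-.028,.061])"
```

```text
t: 9.2
tool_pos: [0.6025, -0.154, 0.0671]
tool_rot: [-0.081, 3.139, -0.001]
contact_force: [0.7, -1.5, 0.8]
opening: 0.0131
t 9.2 tcp clamp [   2.7 -104.6   67.1] open 0.0131 F [ 0.7 -1.5  0.8]
shift mm (turn first) [ 2.7 76.6  6.1] turn [-0.04  0.08  0.21] world dir of tool x [-1.   -0.05 -0.  ]
```

```bash
python3 -m jog '[0,0,0.005,0,0,0,0, 0,0,0.009,0,0,0,0, 0,0,0.009,0,0,0,0, 0,0,0.009,0,0,0,0, 0,0,0.009,0,0,0,0, 0,0,0.009,0,0,0,0, 0,0,0.009,0,0,0,0, 0,0,0.009,0,0,0,0, 0,0,0.005,0,0,0,0, 0,0,0,0,0,0,0]'
python3 - <<'E'
from h import *
p=np.load("p.npy"); togo(p,[0,-.028,.061])
s=ctrl.get_image("side"); t=ctrl.get_image("top")
cv2.imwrite("pics/6.png",np.hstack([cv2.resize(t["image"][172:222,320:370],None,fx=8,fy=8,interpolation=2),cv2.resize(s["image"][180:230,300:350],None,fx=8,fy=8,interpolation=2)]))
E
```

```text
t: 10.45
tool_pos: [0.5988, -0.0808, 0.0671]
tool_rot: [-0.082, 3.139, -0.003]
contact_force: [1.4, -6.3, 3.0]
opening: 0.013
t 10.45 tcp clamp [  2.6 -31.3  67.1] open 0.013 F [ 1.4 -6.3  3. ]
shift mm (turn first) [2.6 3.3 6.1] turn [-0.11  0.1   0.26] world dir of tool x [-1.   -0.05 -0.  ]
```

View pics/6.png

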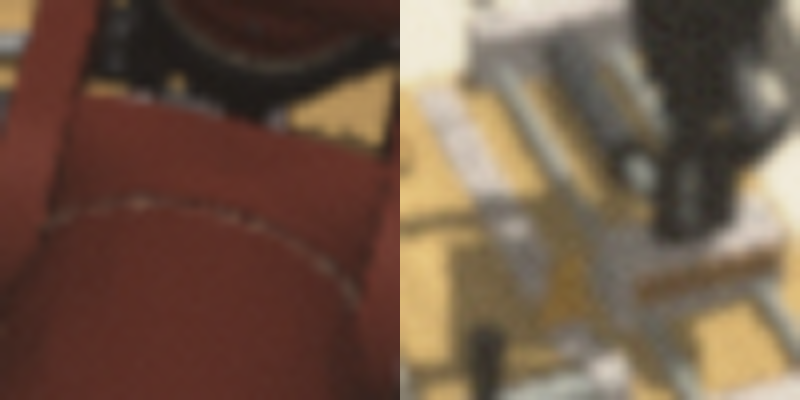

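Run:
```python
from h import *
from scipy.optimize import least_squares
p=np.load("p.npy")
s=ctrl.get_image("side"); t=ctrl.get_image("top")
cv2.imwrite("pics/s6.png",s["image"])
# side clamp pose from board corners, plate corners, knob
X=[[.063,-.15,.014],[-.133,-.15,.014],[-.133,.15,.014],[-.02,-.112,.097],[.02,-.112,.097],[-.02,-.112,.05],[.02,-.112,.05]]
u=np.r_[(np.array([[543,408],[262,490],[113,187]])+.5)/5.4-.5+[265,160],(np.array([[304,196],[367,190],[296,258],[357,264]])+.5)/6-.5+[290,180]]
r=least_squares(lambda q:(proj(s,W(q[:3],X))+q[3:]-u).ravel(),[*p,0,0]); q=r.x
print("side fit",q.round(4),r.fun.reshape(-1,2).round(1).tolist())
def mask(im):
    h=cv2.cvtColor(im,cv2.COLOR_BGR2HSV).astype(int); return h
def ycent(im,c,rad,thr):
    c=np.round(c).astype(int); b=im[c[1]-rad:c[1]+rad+1,c[0]-rad:c[0]+rad+1].astype(float)
    w=np.clip((b[...,1]+b[...,2])/2-b[...,0]-thr,0,None); v,uu=np.mgrid[-rad:rad+1,-rad:rad+1]
    print(w.astype(int)); return c+np.array([(w*uu).sum(),(w*v).sum()])/w.sum()
im=cv2.imread("pics/top0.png"); m=ycent(im,[350,206],5,70); print("top marker px",m)
for z in(.03,.047): print(z,C(p,at_z(t,*m,z)).round(4))
im4=cv2.resize(cv2.imread("pics/4.png")[:,400:],None,fx=1/6,fy=1/6,interpolation=cv2.INTER_AREA)
m=ycent(im4,[30,34],5,60)+[290,180]; print("side marker px",m)
for z in(.035,.04,.047): print(z,C(q[:3],at_z(s,*(m-q[3:]),z)).round(4))
```

```text
side fit [ 5.59500e-01 -8.80000e-03  6.08000e-02  1.41779e+01  5.34360e+00] [[0.3, -1.6], [-1.0, -1.9], [-0.4, 0.0], [-0.4, 2.4], [0.0, 0.5], [0.5, 2.2], [1.1, -1.7]]
[[ 0  0  0  0  0  4  2  0  0  0  0]
 [ 0  0  0 10 18 24 16  0  0  0  0]
 [ 0  0  0 21 27 37 20  0  0  0  0]
 [ 0  0  0 13 17 37 17  0  0  0  0]
 [ 0  0  0  9 11 35 18  0  0  0  0]
 [ 0  0  0  3  0 19 14  0  0  0  0]
 [ 0  0  0  0  0  0  0  0  0  0  0]
 [ 0  0  0  0  0  0 16  0  0  0  0]
 [ 0  0  0  0  0  0 13  0  0  0  0]
 [ 0  0  0  0  0  0  0  0  0  0  0]
 [ 0  0  0  0  0  0  0  0  0  0  0]]
top marker px [349.82555283 204.03439803]
0.03 [-0.0551 -0.0295  0.03  ]
0.047 [-0.0578 -0.0284  0.047 ]
[[ 0  0  0 10 18 17  8  0  0  0  0]
 [ 0  0  0  0 15 21 15  2  0  0  0]
 [ 0  0  0  0 12 25 27 16  0  0  0]
 [ 0  0  0  0 13 35 41 29  8  0  0]
 [ 0  0  0  0 16 39 44 30 13  0  0]
 [ 0  0  0  0  5 24 30 23 15  2  0]
 [ 0  0  0  0  0  7 11 14 16 10  0]
 [ 0  0  0  0  0  4  7 14 18 16  4]
 [ 0  0  0  0  0 10 14 21 21 19 15]
 [ 8  0  0  7 16 16 19 20 21 19 17]
 [13  6  9 20 18  4  0  0 10 17 19]]
side marker px [321.14740846 214.50356633]
0.035 [-0.0537 -0.0263  0.035 ]
0.04 [-0.0556 -0.0314  0.04  ]
0.047 [-0.0584 -0.0385  0.047 ]
```

```bash
python3 -m jog '[0,0,0.0015,0,0,0,0, 0,0,0.0015,0,0,0,0, 0,0,0,0,0,0,0, 0,0,0,0,0,0,0]'
python3 - <<'E'
from h import *
p=np.load("p.npy"); togo(p,[0,-.028,.061])
im=np.mean([ctrl.get_image("side")["image"] for _ in range(8)],0); s=ctrl.get_image("side")
c=np.clip((im[195:235,300:355]-10)*1.6,0,255).astype(np.uint8)
c=cv2.resize(c,None,fx=14,fy=14,interpolation=2); cv2.imwrite("pics/7.png",c)
yj=C(p,ctrl.get_obs()["tool_pos"])[1]
f=lambda X:((proj(s,W(p,X))-[300,195]+.5)*14).round(0).tolist()
print("pointer root/tip",f([[-.04,yj,.042],[-.05,yj,.042]]),"block top -x corners",f([[-.04,yj-.015,.05],[-.04,yj+.015,.05],[.04,yj-.015,.05]]))
print("marker top @-.028",f([[-.053,-.028,.047],[-.067,-.028,.047],[-.053,-.028,.018]]))
print("knob",f([[-.115,-.081,.071]]))
E
```

```text
t: 11.15
tool_pos: [0.5987, -0.0782, 0.0671]
tool_rot: [-0.082, 3.139, -0.003]
contact_force: [1.3, -6.2, 3.7]
opening: 0.013
t 11.15 tcp clamp [  2.6 -28.7  67.1] open 0.013 F [ 1.3 -6.2  3.7]
shift mm (turn first) [2.6 0.7 6.1] turn [-0.12  0.1   0.23] world dir of tool x [-1.   -0.05 -0.  ]
pointer root/tip [[341.0, 254.0], [304.0, 263.0]] block top -x corners [[365.0, 269.0], [320.0, 192.0], [661.0, 194.0]]
marker top @-.028 [[292.0, 250.0], [240.0, 263.0], [289.0, 334.0]]
knob [[133.0, 380.0]]
```

View pics/7.png

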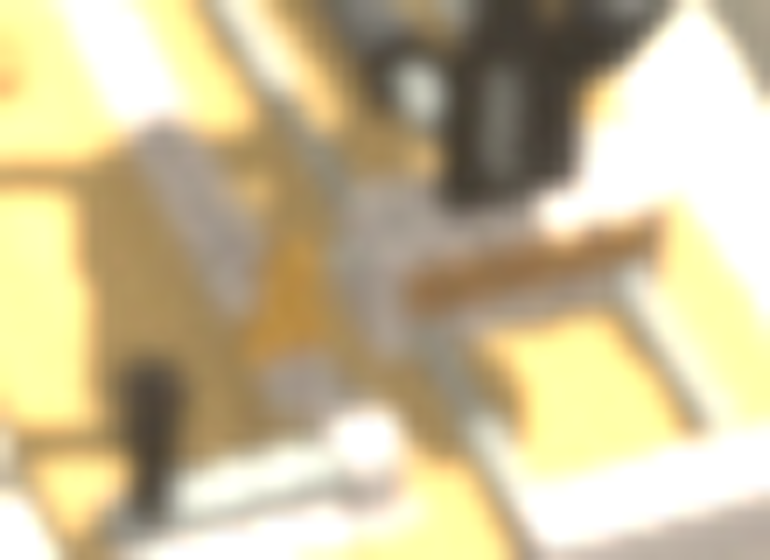

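Run:
```python
from h import *
p=np.load("p.npy"); o=ctrl.get_obs()
im=np.mean([ctrl.get_image("side")["image"] for _ in range(8)],0).astype(np.uint8); s=ctrl.get_image("side"); cv2.imwrite("pics/s7.png",im)
X=[[.063,-.15,.014],[-.133,-.15,.014],[-.133,.15,.014],[-.02,-.112,.097],[.02,-.112,.097],[-.02,-.112,.05],[.02,-.112,.05],[-.115,-.081,.071]]
u=np.r_[(np.array([[543,408],[262,490],[113,187]])+.5)/5.4-.5+[265,160],(np.array([[304,196],[367,190],[296,258],[357,264],[122,246]])+.5)/6-.5+[290,180]]
d=u-proj(s,W(p,X)); print(d.round(1).tolist()); off=np.median(d,0); print(off)
def draw(im,yj,org,w,h,k):
    c=cv2.resize(im[org[1]:org[1]+h,org[0]:org[0]+w],None,fx=k,fy=k,interpolation=2)
    c=np.clip(c*1.25,0,255).astype(np.uint8)
    def L(a,col):
        q=((proj(s,W(p,a))+off-org+.5)*k).round().astype(int); cv2.polylines(c,[q.reshape(-1,1,2)],False,col,1)
    L([[-.04,yj-.015,.05],[.04,yj-.015,.05],[.04,yj+.015,.05],[-.04,yj+.015,.05],[-.04,yj-.015,.05],[-.04,yj-.015,.02]],(255,0,0))
    L([[-.04,yj,.042],[-.05,yj,.042]],(255,0,255))
    L([[-.02,yj-.007,.05],[-.02,yj-.007,.097],[.02,yj-.007,.097],[.02,yj-.007,.05]],(0,255,0))
    m=-.028; L([[-.067,m-.004,.047],[-.053,m-.004,.047],[-.053,m+.004,.047],[-.067,m+.004,.047],[-.067,m-.004,.047],[-.067,m-.004,.018],[-.053,m-.004,.018],[-.053,m-.004,.047]],(0,0,255))
    L([[-.133,.15,.014],[-.133,-.15,.014],[.063,-.15,.014],[.063,.15,.014]],(255,255,0))
    return c
a=draw(cv2.imread("pics/side0.png"),-.105,[315,200],40,50,10); b=draw(im,C(p,o["tool_pos"])[1],[310,190],40,50,10)
cv2.imwrite("pics/8.png",np.hstack([a,b])); print(o["t"])
```

```text
[[0.2, 0.7], [2.0, 1.0], [2.5, 0.8], [0.8, -3.0], [0.2, -1.1], [0.2, -2.8], [-0.5, 1.0], [0.9, -1.1]]
[ 0.51980928 -0.17170931]
11.6
```

View pics/8.png

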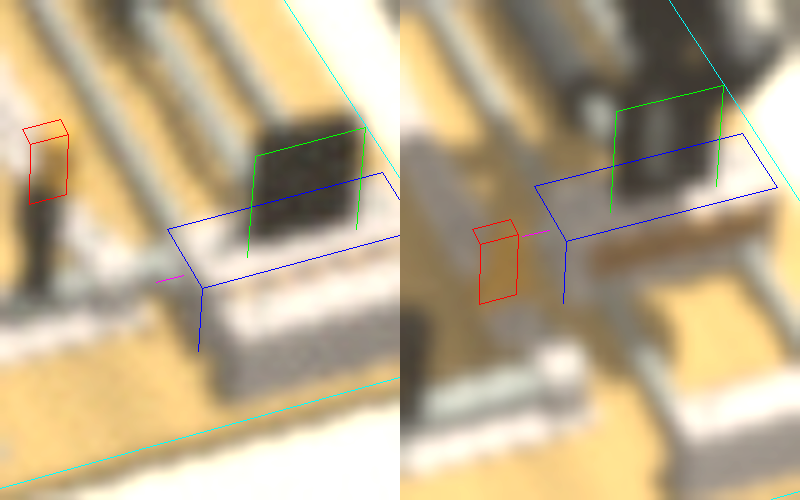

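Run:
```python
from h import *
p=np.load("p.npy"); o=ctrl.get_obs(); s=ctrl.get_image("side"); off=np.array([.52,-.17])
yt=C(p,o["tool_pos"])[1]; print(yt,o["t"])
dy=np.arange(-.034,-.004,.001)
for nm,f,y0 in(("shut","pics/side0.png",-.1046),("now","pics/s7.png",yt)):
    im=cv2.imread(f).astype(np.float32)
    for xs in((-.03,-.015),(-.012,.012),(.012,.03)):
        P=np.array([[[x,y0+e,.05] for e in dy] for x in np.linspace(*xs,12)])
        u=(proj(s,W(p,P.reshape(-1,3)))+off).astype(np.float32).reshape(12,-1,2)
        v=cv2.remap(im,u[...,0],u[...,1],cv2.INTER_LINEAR).mean(0)
        print(nm,xs,"blue/red*100",(100*v[:,0]/v[:,2]).astype(int).tolist())
print((dy*1e3).astype(int).tolist())
```

```text
-0.028666812028297132 12.05
shut (-0.03, -0.015) blue/red*100 [88, 88, 88, 87, 87, 86, 85, 83, 82, 80, 79, 78, 77, 77, 77, 78, 79, 80, 82, 84, 85, 86, 87, 87, 87, 88, 88, 88, 88, 88]
shut (-0.012, 0.012) blue/red*100 [88, 88, 88, 87, 87, 86, 85, 84, 83, 81, 80, 79, 78, 78, 78, 78, 79, 80, 82, 83, 85, 86, 86, 87, 87, 88, 88, 88, 87, 87]
shut (0.012, 0.03) blue/red*100 [88, 88, 88, 87, 87, 86, 85, 84, 83, 81, 79, 78, 77, 77, 77, 77, 78, 80, 81, 83, 84, 85, 86, 87, 87, 88, 88, 88, 88, 88]
now (-0.03, -0.015) blue/red*100 [65, 62, 60, 58, 57, 57, 57, 57, 58, 59, 61, 63, 65, 68, 70, 73, 76, 78, 80, 81, 83, 84, 84, 85, 86, 86, 86, 87, 87, 87]
now (-0.012, 0.012) blue/red*100 [64, 62, 60, 58, 57, 57, 57, 57, 58, 59, 61, 63, 65, 68, 70, 73, 75, 77, 79, 81, 82, 84, 84, 85, 86, 86, 86, 86, 86, 85]
now (0.012, 0.03) blue/red*100 [67, 64, 62, 60, 59, 58, 58, 59, 60, 62, 64, 66, 69, 71, 74, 76, 78, 80, 82, 84, 85, 86, 86, 87, 88, 88, 88, 88, 88, 88]
[-34, -33, -32, -31, -30, -28, -27, -26, -25, -24, -23, -22, -21, -20, -19, -18, -17, -16, -15, -14, -13, -12, -11, -10, -9, -8, -7, -6, -5, -4]
```

```bash
python3 -m jog '[0,0,0.0012,0,0,0,0, 0,0,0.0008,0,0,0,0, 0,0,0,0,0,0,0, 0,0,0,0,0,0,0, 0,0,0,0,0,0,0, 0,0,0,0,0,0,0]'
python3 - <<'E'
from h import *
p=np.load("p.npy"); togo(p,[0,-.028,.061]); s=ctrl.get_image("side"); t=ctrl.get_image("top")
a=s["image"][150:260,260:390]; b=t["image"][150:260,270:410]
cv2.imwrite("pics/9.png",np.hstack([cv2.resize(a,(390*1,330),interpolation=2),cv2.resize(b,(400,330),interpolation=2)]))
E
```

```text
t: 12.85
tool_pos: [0.5986, -0.0763, 0.0671]
tool_rot: [-0.082, 3.139, -0.003]
contact_force: [1.3, -6.7, 3.3]
opening: 0.013
t 12.85 tcp clamp [  2.6 -26.8  67.1] open 0.013 F [ 1.3 -6.7  3.3]
shift mm (turn first) [ 2.6 -1.2  6.1] turn [-0.13  0.1   0.23] world dir of tool x [-1.   -0.05 -0.  ]
```

View pics/9.png

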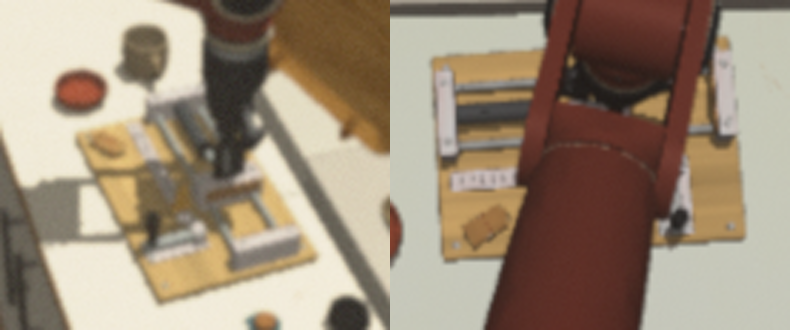

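```bash
python3 -c "
from station import ctrl
print(ctrl.finish_job(), ctrl.get_obs()['t'])"
```

```text
the job is handed in; nothing more can be done
the job is handed in; nothing more can be done
```

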